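# Drift the stuck hinge pin out of a nutcracker

## Robot

A 6-joint arm with a two-finger parallel gripper is mounted at the origin on a cart in front of the work surface, level with it; the furniture and walls round the work are solid. World frame = base frame: x ahead of the robot, y to its left, z up, the work surface at z = 0. Lengths are in m, angles in rad, forces in N, time in s.
With the tool pointing down it reaches from about 0.275 to 0.75 m from the base axis. Payload 10.2 kg.
Tool frame: the origin (TCP) lies at the very end of the fingers, on their centre line; the grasp point (between the pads) lies 19 mm behind it; z points along the fingers, y is the direction in which the jaws open and shut (so a half turn about z gives the same grasp; the last joint's range is limited). The gripper opens to 85 mm and grips with 20 to 120 N. Pads are 22 mm wide; open, the fingers measure 114 mm over their backs; the gripper's body (76 mm by 85 mm) begins 54 mm behind the grasp point. The pads swing forward as they close: fully open they stand 13 mm farther back than shut.
Start: joints at [-1.524, 0.313, 1.498, -0, 1.331, -0.223], TCP at [0.14, -0.506, 0.231] pointing down, gripper open.
Joint ranges: [-2.94, 2.94], [-0.97, 2.17], [0.19, 2.56], [-1.23, 4.37], [0.02, 3.11], [-2.88, 2.88]. Speed limits (rad/s): [2.39, 2.39, 3.01, 3.14, 3.14, 3.14].

## Interface

Orientations are given as a unit quaternion [x, y, z, w].
In Python, from bench import * gives the robot as it stands. The module is installed in compiled form; this text tells all that it offers.
- The arm moves only by the shell command python3 -m handwheel 'ROWS' [FORCE]. ROWS is JSON, a list of rows, each a list of 7 numbers: the shift along the tool's x, y, z in m, then the turn, a rotation vector about the tool's x, y, z in degrees, then the opening, from -1 (shut) to 1 (fully open). In form: [[tx, ty, tz, wx, wy, wz, gripper], ...]. A call has exactly 10 rows; each row shifts and turns the commanded pose from where the row before left it, along the tool's axes as they then stand; what a row does not reach is not made up. A row lasts 1/8 s, in which the tool goes at most 62.5 mm and 10.7 degrees, less where a joint would pass 70% of its speed; a pose out of reach is approached as far as the arm can. A call with a gripper value outside its range is refused whole. The fingers move at their own pace and stop on an object; FORCE is the grip in N (left out, the last holds). Time passes only in rows, so rows that do not move let the fingers close, or fill a call up. It gives the time, the measured TCP pose, the force and the opening at its end, in the units of the state.
- state(): the state, without advancing time (a new reading comes with each control period).
- get_image(name): name is "scene" or "top"; returns a dict with "color" (420x560x3 uint8, blue, green, red), "depth" (420x560 float32, m along the optical axis (not along the pixel's ray), 0 where there is no reading), "camera_matrix" (3x3 intrinsics, pixels), "k1" (the pictures are not rectified: a ray, as slopes to the right and down, at radius r is drawn at 1 + k1 r^2 times it, then the intrinsics apply), "extrinsics" (4x4, takes a point from camera to world coordinates). Camera axes: x right, y up, looking along -z (the intrinsics and any distortion apply to the point x, -y, -z); pixel columns grow to the right and rows downward; lengths in m; the calibration is good to about 2 mm. A picture is of the moment at which its call begins.
- finish_job(): hands the job in, once; it reports no verdict.
The state is a dict: "clock": time; "joint_pos": joint angles; "dq": joint speeds; "joint_efforts": joint torques, N m; "position": TCP position; "eef_rot": TCP orientation; "contact_force": force on the tool from outside, world axes, zero at the start; "moment": the same for the moment, N m; "width": finger opening in m.
Only numpy, scipy, OpenCV 4.12 (cv2) and the standard library are available. Lean on these libraries where they do the work, as an engineer would, in place of code of your own. Each camera call takes 0.05 s, during which the arm holds its last target.

## Task

The hinge pin of the big aluminium nutcracker clamped on the wooden block is stuck. Take the orange-handled drift punch from its rack, find the hinge bore with its nose and push the pin down and right out of the knuckle, pressing gently all the while (the casting marks easily, so never lean on it or on the pin with more than 30 N). Then stand the punch upright in the middle hole of its rack again, and leave the jar, the timer and the brass weight undisturbed.

Things in the scene. Friction and masses are not known exactly. Their poses are not given: they have to be found in the camera images.
- block: Fixed hardwood block, 110 (x) by 160 (y) by 46 mm high; origin at the centre of its underside, z up. A channel 30 mm wide runs through it along x. On it the nutcracker is clamped, stiffly: its knuckle, an upright aluminium cylinder 34 mm in diameter and 36 mm high, stands over the block's middle; its handles and a clamp bar lie towards the block's +y side, below the knuckle's top.
- block_mid (a point): Point over the block's centre, level with the knuckle's flat top, 82 mm over the worktop; block axes. The cracker was laid on by hand: the axis of its upright bore is up to 6.5 mm off this point along x and also along y, told by no reading: find it by feel or sight. Bore 10 mm wide, right through; its mouth is bevelled to 12 mm, 1.7 mm deep. Round it the top is flat out to 17 mm from the axis.
- pin (a joint): How far the stuck brass pin (9 mm diameter, 30 mm long) is pushed down, m; starts at 0 to 0.004. At 0 its flat upper end lies 10 mm below the knuckle's top, inside the bore, and its lower end sticks out 4 mm below. It slides with about 10 N of friction and stays where left. At 0.026 it leaves the knuckle, from 0.027 it is out (a rubber sleeve holds it), at 0.033 it meets a hard stop.
- punch_grip (a point): Grip point of the drift punch, in its orange handle, 20 by 20 mm square, from 32 mm below this point to 35 mm above it, then a 4 mm cap; z up along the punch, x and y square to the flat sides. Below the handle a steel collar (28 mm wide, 6 mm thick), then a straight nose 7 mm in diameter, 62 mm long, flat-ended with a 0.5 mm bevel. About 0.15 kg. Starts standing in the rack's middle hole.
- punch_tip (a point): Lower end of the punch's nose, 100 mm below the grip point along the punch.
- punch: The same punch; origin at the lower end of its nose, z up along it.
- rack_hole (a point): Centre of the mouth of the rack's middle hole, 14 mm wide, right through, in the top face of a fixed pale wooden block, 70 (x) by 94 (y) by 66 mm high. When the punch stands in it, its collar rests on the rack's top, the grip point is 38 mm over this point and the handle's sides are parallel to the rack's. Two small empty holes lie 29 mm to either side along y.
- jar_2_mid (a point): Middle of a jar with a green lid, 60 mm in diameter and 85 mm high, standing behind the block: leave alone.
- timer_mid (a point): Middle of a round red and white kitchen timer, 62 mm in diameter and 45 mm high: leave alone.
- weight_1_mid (a point): Middle of a brass balance weight with a knob, 37 mm in diameter and 35 mm high: leave alone.
Things that resemble listed ones, but are neither listed nor needed, are in the scene too. Several things look just like the punch: the one meant starts farthest from the robot's base.

How it is judged:
By the outcome, as a careful person would: the job done as asked, in the order asked, and still so for the second after the job is handed in, with the robot touching nothing.
It also fails if it takes over 72 s, if anything falls off the work surface, if the arm or the gripper's body presses on something with over 40 N, if the wrist force passes 120 N, or if a joint passes its speed limit or range.

## Working session

There is one attempt and no reset: what is moved stays moved. The work goes in short steps, Python scripts to look and compute and a shell command to move; the robot and the scene stay as the last step left them, time stands still between calls to the robot, and variables do not carry over. Pictures are saved under pics/ and viewed, and the job is handed in when it is done.

```bash
mkdir -p pics
python3 - <<'E'
from bench import *
import cv2
print(state())
for n in("scene","top"):
    g=get_image(n); cv2.imwrite(f"pics/{n}0.png",g["color"]); print(n,g["camera_matrix"],g["k1"],g["extrinsics"])
E
```

```text
{'clock': 0.0, 'joint_pos': array([-1.52443793e+00,  3.13456400e-01,  1.49842641e+00,  3.84903844e-06,
        1.33099654e+00, -2.23417662e-01]), 'dq': array([ 0.00116187,  0.0005731 , -0.00096907, -0.00132506, -0.00093837,
       -0.00082704]), 'joint_efforts': array([ 5.99715950e-04, -4.12269974e+01, -2.59739542e+01, -1.84370192e-04,
        4.19706601e-03, -1.52877271e-05]), 'position': array([ 0.13988901, -0.5057587 ,  0.23073582]), 'eef_rot': array([ 9.90916251e-01,  1.34478878e-01,  5.87428661e-05, -6.40663702e-04]), 'contact_force': array([0.90905702, 0.35282037, 0.41560444]), 'moment': array([-0.0116161 ,  0.00879892, -0.00883579]), 'width': 0.08535210115079518}
scene [[512.2769637    0.         281.045127  ]
 [  0.         512.2769637  214.17309788]
 [  0.           0.           1.        ]] 0.05305617936676821 [[-0.89363068  0.29880713 -0.33487088  0.12774465]
 [-0.44869496 -0.57844696  0.68122826  0.65738838]
 [ 0.00985082  0.75902135  0.65099121  0.90414477]
 [ 0.          0.          0.          1.        ]]
top [[462.80224812   0.         282.05326658]
 [  0.         462.80224812 210.6429302 ]
 [  0.           0.           1.        ]] -0.05316734668647761 [[-0.02018379  0.98908536 -0.14595467  0.39501317]
 [-0.99949515 -0.02354427 -0.02133327 -0.19435462]
 [-0.02453682  0.1454504   0.98906123  1.18135325]
 [ 0.          0.          0.          1.        ]]
```

View pics/scene0.png

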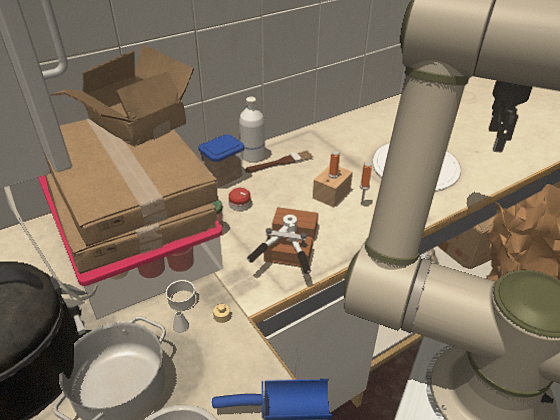

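View pics/top0.png

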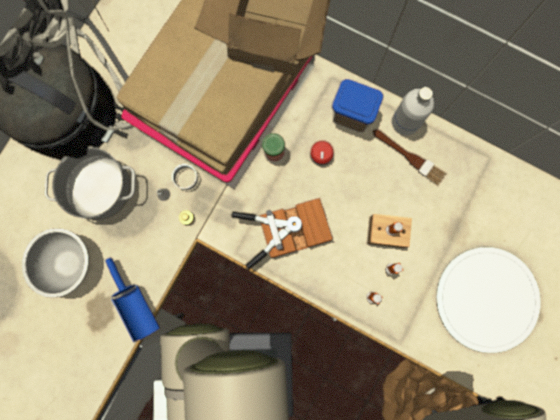

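```bash
cat > h.py <<'E'
from bench import *
import numpy as np, cv2
def ray(g,u,v):
    K=g["camera_matrix"]; d=np.array([[[ (u-K[0,2])/K[0,0],(v-K[1,2])/K[1,1] ]]]).ravel()
    s=d.copy()
    for _ in range(20): s=d/(1+g["k1"]*(s@s))
    E=g["extrinsics"]; return E[:3,3], E[:3,:3]@np.array([s[0],-s[1],-1.])
def onz(g,u,v,z):
    o,d=ray(g,u,v); return o+d*(z-o[2])/d[2]
def dep(g,u,v):
    o,d=ray(g,u,v); return o+d*g["depth"][int(round(v)),int(round(u))]
def proj(g,p):
    E=g["extrinsics"]; q=E[:3,:3].T@(np.asarray(p)-E[:3,3]); s=np.array([q[0]/-q[2],-q[1]/-q[2]])
    s=s*(1+g["k1"]*(s@s)); K=g["camera_matrix"]; return np.array([K[0,0]*s[0]+K[0,2],K[1,1]*s[1]+K[1,2]])
def crop(g,u0,v0,u1,v1,f,name):
    cv2.imwrite("pics/"+name,cv2.resize(g["color"][v0:v1,u0:u1],None,fx=f,fy=f,interpolation=cv2.INTER_CUBIC))
E
python3 - <<'E'
from h import *
t=get_image("top"); s=get_image("scene")
crop(t,360,205,420,310,5,"t_p.png"); crop(s,300,140,400,220,7,"s_p.png"); crop(t,225,190,340,270,6,"t_b.png"); crop(s,240,190,330,280,6,"s_b.png")
for u,v in [(396,228),(394,269),(375,297)]: print(u,v,dep(t,u,v), np.hypot(*dep(t,u,v)[:2]))
for u,v in [(274,147),(321,152),(186,218),(294,224)]: print(u,v,dep(t,u,v))
E
```

```text
396 228 [ 0.50311459 -0.42846447  0.13879276] 0.6608374178199836
394 269 [ 0.41135844 -0.41981719  0.13524663] 0.58776035885361
375 297 [ 0.35055757 -0.37434358  0.13576415] 0.5128583901598724
274 147 [ 0.71477077 -0.15416449  0.08484533]
321 152 [ 0.71101207 -0.27152057  0.0418629 ]
186 218 [0.55094959 0.07208628 0.03698359]
294 224 [ 0.52615938 -0.19860713  0.06619537]
```

View pics/t_p.png

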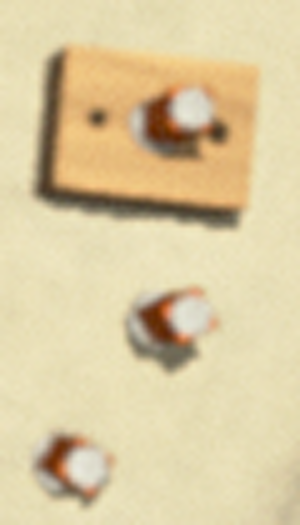

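View pics/s_p.png

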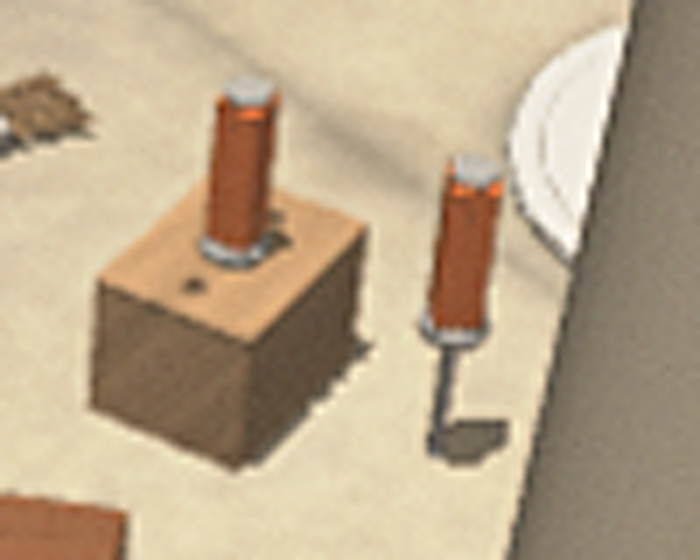

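View pics/t_b.png

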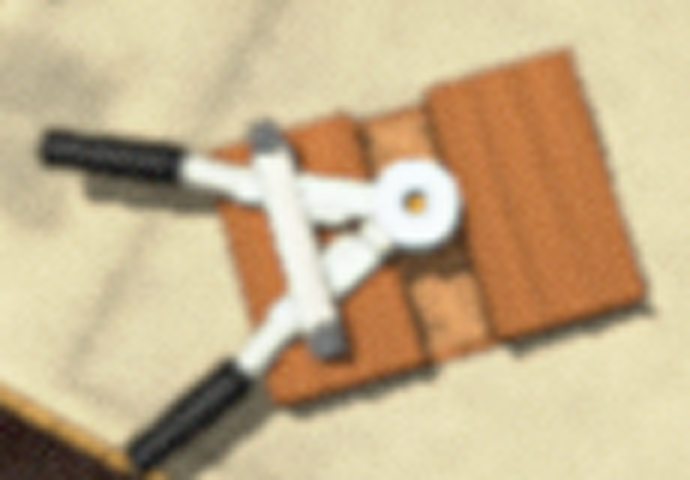

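View pics/s_b.png

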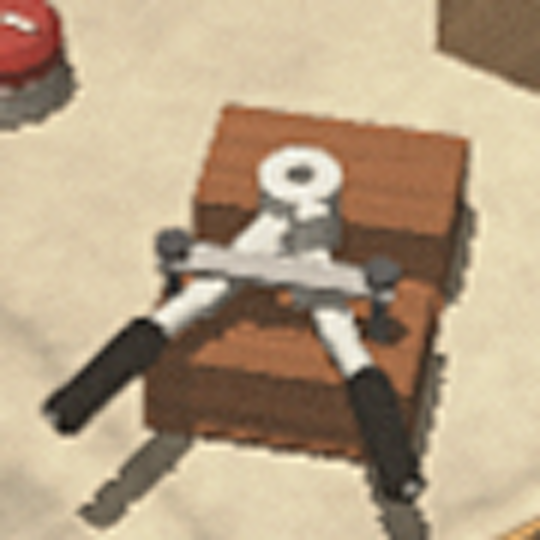

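```bash
cat > m.py <<'E'
from h import *
t=get_image("top"); s=get_image("scene")
def blob(g,mask,roi,near=None,minA=15):
    u0,v0,u1,v1=roi; m=np.zeros(mask.shape,np.uint8); m[v0:v1,u0:u1]=mask[v0:v1,u0:u1]*255
    cs,_=cv2.findContours(m,cv2.RETR_EXTERNAL,cv2.CHAIN_APPROX_NONE)
    return sorted(cs,key=cv2.contourArea)[-1] if cs else None
def worldc(g,c,z): return np.array([onz(g,*p,z)[:2] for p in c.reshape(-1,2).astype(float)],np.float32)
for n,g,roi in(("top",t,(366,210,415,252)),("scene",s,(305,180,360,210))):
    hsv=cv2.cvtColor(g["color"],cv2.COLOR_BGR2HSV); 
    if n=="top":
        u,v=365,205
        print(hsv[220,375],hsv[212,370],hsv[228,396], hsv[231,388])
        m=(hsv[...,1]>95)&(hsv[...,0]<22)&(hsv[...,2]>120)
        c=blob(g,m,roi); c=cv2.convexHull(c); print(cv2.boundingRect(c))
        w=worldc(g,c,.066); print("rack",cv2.minAreaRect(w*1000))
E
python3 m.py
python3 - <<'E'
from h import *
t=get_image("top"); s=get_image("scene")
# initial sub-pixel: knuckle discs by brightness threshold
for n,g,roi in(("top",t,(282,212,306,236)),("scene",s,(280,211,301,227))):
    u0,v0,u1,v1=roi; gr=cv2.cvtColor(g["color"],cv2.COLOR_BGR2GRAY); hsv=cv2.cvtColor(g["color"],cv2.COLOR_BGR2HSV)
    print(n); print(gr[v0:v1,u0:u1]);
E
```

```text
[ 19 117 238] [ 24  53 229] [ 23  24 224] [ 13  58 155]
(370, 214, 42, 33)
rack ((505.5208740234375, -430.9905700683594), (95.22523498535156, 70.946533203125), 81.90201568603516)
top
[[132 115 100  96 120 152 168 174 174 175 174 168 158 143 114 104 121 134
  135 133 133 138 139 127]
 [132 123 104  87 108 142 166 171 176 180 178 176 166 152 133 112 112 128
  130 133 135 143 134 135]
 [134 129 110  93 112 134 156 161 167 172 175 175 166 161 139 110 105 119
  128 133 135 138 136 134]
 [136 131 116 104 113 131 146 151 158 168 171 172 170 162 153 120 107 118
  130 132 134 139 142 135]
 [135 132 125 108 108 128 145 156 169 186 193 194 201 205 189 154 116 112
  131 130 134 131 140 136]
 [136 132 129 108 102 124 158 184 207 233 238 237 240 242 238 206 159 119
  123 127 134 138 139 140]
 [137 137 131 117 102 126 179 222 242 248 249 250 248 248 248 241 216 165
  131 128 127 131 134 140]
 [167 159 152 134 119 147 201 241 250 248 249 249 249 250 249 249 240 221
  171 138 131 129 139 137]
 [225 216 207 192 176 190 229 246 249 249 247 242 243 244 247 250 249 243
  212 157 131 132 135 141]
 [245 24
[... 2238 characters left out ...]
6 192 236 229 231 192 103 100 102 116 189 233 229 236 210 132
  119 120 123]
 [120 123 110 177 235 232 231 225 197 172 150 185 228 229 230 232 186 111
  110 113 118]
 [114 119 113 139 197 237 238 236 238 242 237 237 233 235 231 201 131 108
  115 118 115]
 [124 117 114 102 119 193 231 230 234 231 233 234 225 215 190 126  98 117
  128 126 127]
 [119 127 110 113 122 126 133 175 191 205 230 229 201 155 107  91 103 112
  116 120 123]
 [103 109 104 107 121 125 125 124 124 169 226 235 235 227 167  90 102 113
  115 120 119]
 [ 77  68  67 128 174 145 118 132 121 176 239 229 222 214 169  86  98 110
  126 121 123]
 [ 70  62 111 200 238 208 179 180 120 150 190 167 140 111 121 102  86  89
  121 114 113]]
```

Run:
```python
from h import *
t=get_image("top"); s=get_image("scene")
def dark(g,u0,v0,u1,v1,ref):
    gr=cv2.cvtColor(g["color"],cv2.COLOR_BGR2GRAY).astype(float)[v0:v1,u0:u1]; w=np.clip(ref-gr,0,None)
    U,V=np.meshgrid(np.arange(u0,u1),np.arange(v0,v1)); return (w*U).sum()/w.sum(),(w*V).sum()/w.sum()
bt=dark(t,290,219,299,228,246); bs=dark(s,286,216,294,222,232)
print("bore px",bt,bs,onz(t,*bt,.082),onz(s,*bs,.082))
# ellipse by outer edges: scene/top upsampled threshold
for n,g,roi,th in(("top",t,(286,214,306,236),195),("scene",s,(281,212,300,225),180)):
    gr=cv2.cvtColor(g["color"],cv2.COLOR_BGR2GRAY); ctr=np.array(bt if n=="top" else bs)
    pts=[]
    for a in np.deg2rad(np.arange(0,360,10)):
        d=[]
        for r in np.arange(3.5,13,.1):
            p=ctr+r*np.array([np.cos(a),np.sin(a)]); v=cv2.getRectSubPix(gr.astype(np.float32),(1,1),(float(p[0]),float(p[1])))[0,0]
            if r>3 and v<th: d=onz(g,*p,.082)[:2]; break
        pts.append(np.r_[np.rad2deg(a),np.array(d)*1000] if len(d) else [np.rad2deg(a),np.nan,np.nan])
    pts=np.array(pts); c0=np.nanmedian(pts[:,1:],0)
    for _ in range(10):
        r=np.hypot(*(pts[:,1:]-c0).T); ok=np.abs(r-17)<3
        P=pts[ok,1:]; A=np.c_[2*P,np.ones(len(P))]; x=np.linalg.lstsq(A,(P**2).sum(1),rcond=None)[0]; c0=x[:2]
    print(n,"disc",c0,np.sqrt(x[2]+c0@c0),ok.sum())
# block top corners
# punch caps
for n,g,(u0,v0,u1,v1) in(("top",t,(390,220,406,234)),("scene",s,(329,148,344,158))):
    sub=g["color"][v0:v1,u0:u1].astype(int); hsv=cv2.cvtColor(g["color"],cv2.COLOR_BGR2HSV)[v0:v1,u0:u1]
    print(n); print(hsv[...,1]); print(hsv[...,2])
```

```text
bore px (np.float64(293.4953136265321), np.float64(222.99351117519828)) (np.float64(289.5801139962001), np.float64(218.55921469284357)) [ 0.52675028 -0.19739861  0.082     ] [ 0.5247603  -0.19780786  0.082     ]
top disc [ 526.33898473 -196.79899759] 17.800990952446586 30
scene disc [ 524.8350473  -197.45932949] 16.915826641843708 32
top
[[117 121 122 119 120 121 118 114 121 121 119 117 121 118 121 119]
 [117 118 119 122 131 135 131 123 114 115 122 120 121 120 117 116]
 [119 121 127 142 154 147 120  91  86  84 106 131 127 120 117 117]
 [120 123 139 161 162 109  68  43  37  45  70 109 133 129 120 120]
 [115 130 171 180 117  64  31  20  20  27  39  68 110 125 120 124]
 [139 183 192 147  65  35  23  18  21  25  23  39  78 115 124 127]
 [182 217 209 114  44  25  18  16  20  21  23  27  63 108 123 121]
 [212 230 208 120  49  25  18  16  22  22  18  31  63 108 123 125]
 [212 208 235 157  93  40  24  18  20  23  20  31  72 113 123 128]
 [201 244 225 201 141  83  38  28  30  27  45  66  92 130 122 123]
 [209 253 216 233 199 138  86  56  56  71  97 132 143 134 126 122]
 [220 196 255 228 203 2
[... 1685 characters left out ...]
  62]
 [ 56  72 189 168 169 174 163 164 147 169  72  54  58  60  60]]
[[205 205 207 203 201 196 193 201 211 213 218 218 219 222 222]
 [211 207 204 207 205 195 188 186 194 209 209 214 217 219 221]
 [214 210 209 202 196 198 190 191 184 187 197 206 210 213 219]
 [213 210 208 201 191 200 198 194 193 196 188 192 203 204 210]
 [217 212 208 197 198 202 200 199 205 200 178 188 194 203 207]
 [217 224 206 170 183 204 203 204 193 178 183 193 186 192 201]
 [222 217 190 141 127 164 167 166 157 156 173 191 199 189 195]
 [226 191 129 143 121 157 184 184 158 123 142 199 204 198 192]
 [225 205 140 143 164 198 235 230 172 104 152 213 215 203 201]
 [227 191 144 144 143 144 136 120 109 104 162 223 216 208 201]]
```

Run:
```python
from h import *
from scipy.spatial.transform import Rotation as R
t=get_image("top"); s=get_image("scene")
for n,g,(u0,v0,u1,v1),th in(("top",t,(390,220,406,234),70),("scene",s,(329,148,344,158),42)):
    hsv=cv2.cvtColor(g["color"],cv2.COLOR_BGR2HSV)[v0:v1,u0:u1,1].astype(float)
    V,U=np.nonzero(hsv<th); p=(U.mean()+u0,V.mean()+v0); print(n,p,len(U),onz(g,*p,.143))
# all three caps seen from above
# scene: collar / rack top corners
for p in [(364+.2,214.2)]: pass
# rack corners from scene crop px/7+(300,140)
for u,v in [(98,282),(250,340),(366,228),(205,180)]: print("sc rack corner",onz(s,300+u/7-.4,140+v/7-.4,.066)[:2])
# block: corners from top crop /6+(225,190) at z .046
for u,v in [(570,48),(648,300),(280,405),(212,150)]: print("blk",onz(t,225+u/6-.4,190+v/6-.4,.046)[:2])
st=state(); M=R.from_quat(st["eef_rot"]).as_matrix(); print(M.round(3),st["position"])
```

```text
top (np.float64(397.9811320754717), np.float64(226.20754716981133)) 53 [ 0.50662412 -0.43220453  0.143     ]
scene (np.float64(334.9047619047619), np.float64(152.52380952380952)) 21 [ 0.50502855 -0.42950153  0.143     ]
sc rack corner [ 0.54444672 -0.38881896]
sc rack corner [ 0.47787037 -0.38172848]
sc rack corner [ 0.46433742 -0.47047052]
sc rack corner [ 0.53389569 -0.47156745]
blk [ 0.59310849 -0.26389467]
blk [ 0.4878174  -0.29242039]
blk [ 0.44830361 -0.14115036]
blk [ 0.55394313 -0.11479625]
[[ 0.964  0.267 -0.   ]
 [ 0.267 -0.964  0.   ]
 [-0.    -0.    -1.   ]] [ 0.13991963 -0.50600219  0.23129226]
```

Candidates (top view): A (396,228) in the rack's middle hole, 0.66 m from the base; B (394,269), 0.59 m; C (375,297), 0.51 m. A fits: it is the farthest and stands in the pale rack between two small empty holes, which the enlarged crops confirm. The top crop shows the bore at about (293.5,223), and the views agree to 2 mm: bore at (0.5255,-0.197), punch at (0.5055,-0.431), rack yaw −8°.

```bash
python3 -m handwheel '[[0.046,0.003,0,0,0,0,1],[0.047,0.003,0,0,0,0,1],[0.047,0.003,0,0,0,0,1],[0.047,0.003,0,0,0,0,1],[0.047,0.003,0,0,0,0,1],[0.047,0.003,0,0,0,0,1],[0.046,0.003,0,0,0,0,1],[0.046,0.004,0,0,0,0,1],[0,0,0,0,0,10,1],[0,0,0,0,0,10,1]]' 70
```

```text
clock: 1.85
position: [0.5066, -0.4304, 0.2308]
eef_rot: [0.999, -0.042, -0.0, -0.0]
contact_force: [-0.6, -1.1, 0.6]
width: 0.0855
```

```bash
python3 -m handwheel '[[-0.001,0.0006,0,0,0,3.3,1],[0,0,0.02,0,0,0,1],[0,0,0.02,0,0,0,1],[0,0,0.02,0,0,0,1],[0,0,0.02,0,0,0,1],[0,0,0,0,0,0,1],[0,0,0,0,0,0,1],[0,0,0,0,0,0,1],[0,0,0,0,0,0,1],[0,0,0,0,0,0,1]]' 70
python3 - <<'E'
from h import *
t=get_image("top"); s=get_image("scene")
a=cv2.resize(t["color"][190:270,350:450],None,fx=4,fy=4,interpolation=2);b=cv2.resize(s["color"][120:210,280:380],None,fx=4,fy=4,interpolation=2)
b=b[:320]; cv2.imwrite("pics/g1.png",np.hstack([a,b]))
E
```

```text
clock: 3.1
position: [0.5051, -0.4313, 0.1516]
eef_rot: [0.998, -0.068, 0.0, 0.0]
contact_force: [0.2, -0.9, 0.7]
width: 0.0851
```

View pics/g1.png

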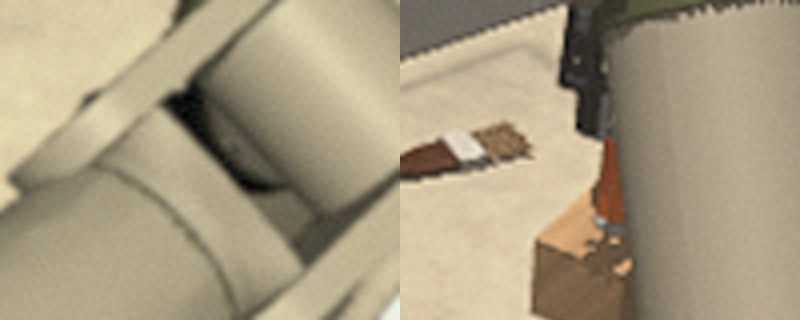

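The arm hides most of both views; the scene crop shows the handle (about pixel 610,180 of the crop) under the fingers. I'll descend on the measured position.

```bash
python3 -m handwheel '[[0.0004,0,0.017,0,0,-0.3,1],[0,0,0.017,0,0,0,1],[0,0,0.017,0,0,0,1],[0,0,0.015,0,0,0,1],[0,0,0,0,0,0,1],[0,0,0,0,0,0,-0.2],[0,0,0,0,0,0,-0.2],[0,0,0,0,0,0,-0.2],[0,0,0,0,0,0,-0.2],[0,0,0,0,0,0,-0.2]]' 70
```

```text
clock: 4.45
position: [0.5054, -0.4313, 0.0853]
eef_rot: [0.998, -0.066, 0.0, 0.0]
contact_force: [-0.3, -0.4, 0.2]
width: 0.0339
```

```bash
python3 -m handwheel '[[0,0,0,0,0,0,-0.4],[0,0,0,0,0,0,-0.5],[0,0,0,0,0,0,-0.6],[0,0,0,0,0,0,-0.8],[0,0,0,0,0,0,-1],[0,0,0,0,0,0,-1],[0,0,0,0,0,0,-1],[0,0,0,0,0,0,-1],[0,0,0,0,0,0,-1],[0,0,0,0,0,0,-1]]' 70
```

```text
clock: 5.7
position: [0.5055, -0.4314, 0.0854]
eef_rot: [0.998, -0.066, 0.0, 0.0]
contact_force: [-1.2, -2.7, 3.4]
width: 0.0193
```

```bash
python3 -m handwheel '[[0,0,-0.005,0,0,0,-1],[0,0,-0.01,0,0,0,-1],[0,0,-0.015,0,0,0,-1],[0,0,-0.018,0,0,0,-1],[0,0,-0.018,0,0,0,-1],[0,0,-0.018,0,0,0,-1],[0,0,-0.018,0,0,0,-1],[0,0,-0.018,0,0,0,-1],[0,0,0,0,0,0,-1],[0,0,0,0,0,0,-1]]' 70
python3 - <<'E'
from h import *
t=get_image("top"); s=get_image("scene")
a=cv2.resize(t["color"][190:270,350:450],None,fx=4,fy=4,interpolation=2);b=cv2.resize(s["color"][120:200,280:380],None,fx=4,fy=4,interpolation=2)
cv2.imwrite("pics/g2.png",np.hstack([a,b])); print(state()["contact_force"],state()["moment"])
E
```

```text
clock: 6.95
position: [0.5052, -0.4311, 0.2046]
eef_rot: [0.998, -0.066, -0.0, -0.0]
contact_force: [0.0, 0.9, -1.8]
width: 0.0194
[-0.1651878  -0.41054808 -2.07790028] [-0.02654262  0.0167164   0.01640754]
```

View pics/g2.png

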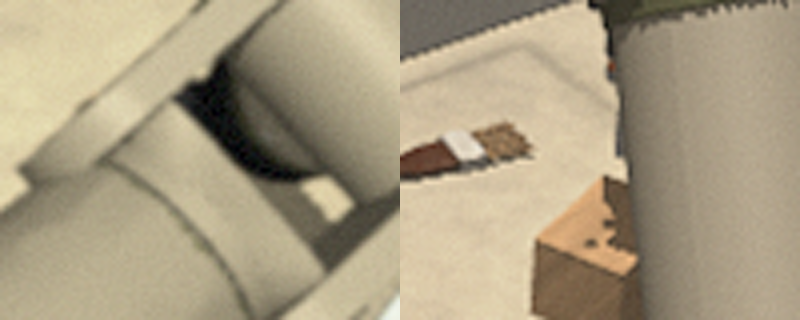

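Punch is lifted (about −1.8 N, its weight), rack left standing empty at crop (600,240). Now over to the knuckle.

```bash
python3 -m handwheel '[[-0.0013,-0.025,0,0,0,0,-1],[-0.0013,-0.035,0,0,0,0,-1],[-0.0013,-0.035,0,0,0,0,-1],[-0.0013,-0.035,0,0,0,0,-1],[-0.0013,-0.035,0,0,0,0,-1],[-0.0013,-0.035,0,0,0,0,-1],[-0.0027,-0.034,0,0,0,0,-1],[0,0,0.01,0,0,0,-1],[0,0,0,0,0,0,-1],[0,0,0,0,0,0,-1]]' 70
python3 - <<'E'
from h import *
t=get_image("top"); s=get_image("scene")
a=cv2.resize(t["color"][180:280,235:335],None,fx=4,fy=4,interpolation=2);b=cv2.resize(s["color"][150:250,235:335],None,fx=4,fy=4,interpolation=2)
cv2.imwrite("pics/g3.png",np.hstack([a,b])); print(state()["position"],state()["contact_force"],state()["moment"])
E
```

```text
clock: 8.3
position: [0.5256, -0.1988, 0.1951]
eef_rot: [0.998, -0.066, -0.0, -0.0]
contact_force: [-0.1, -0.3, -1.4]
width: 0.0192
[ 0.52568965 -0.19869745  0.19531117] [-0.03006361  0.21348059 -1.6274161 ] [ 0.00064261 -0.0306803   0.03715434]
```

View pics/g3.png

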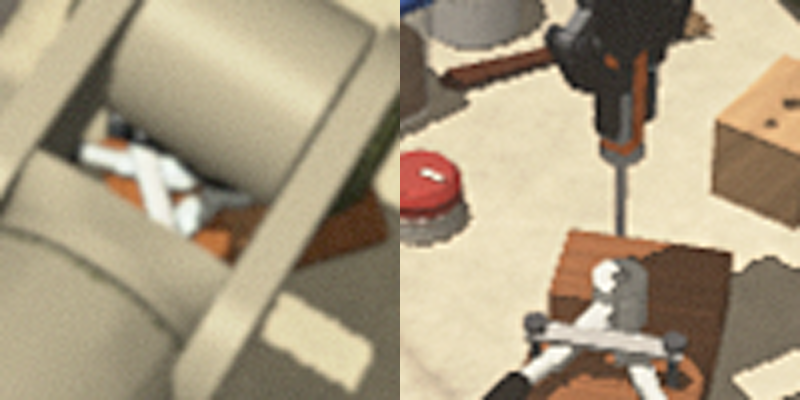

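The scene crop shows the nose hanging straight, its tip at scene pixel (290,209), right above the knuckle. Coming down to 4 mm above the top for a relative check.

```bash
python3 -m handwheel '[[0,-0.0013,0.007,0,0,0,-1],[0,0,0.007,0,0,0,-1],[0,0,0.007,0,0,0,-1],[0,0,0.006,0,0,0,-1],[0,0,0,0,0,0,-1],[0,0,0,0,0,0,-1],[0,0,0,0,0,0,-1],[0,0,0,0,0,0,-1],[0,0,0,0,0,0,-1],[0,0,0,0,0,0,-1]]' 70
python3 - <<'E'
from h import *
s=get_image("scene")
st=state(); p=st["position"]; print(p,st["contact_force"])
from scipy.spatial.transform import Rotation as R
z=R.from_quat(st["eef_rot"]).as_matrix()[:,2]; print(z)
tip=p+z*.081; print("tip",tip,"proj",proj(s,tip),proj(s,p+z*.04), "bore proj if",proj(s,[.5255,-.1974,.082]))
crop(s,265,165,315,235,8,"g4.png")
E
```

```text
clock: 9.65
position: [0.5259, -0.1966, 0.1683]
eef_rot: [0.998, -0.066, 0.0, 0.0]
contact_force: [0.2, 0.1, -2.0]
width: 0.0191
[ 0.52592751 -0.19663778  0.16832449] [-0.32547676 -0.37245654 -1.86329591]
[ 6.26574773e-05 -7.16969169e-06 -9.99999998e-01]
tip [ 0.52593258 -0.19663836  0.08732449] proj [288.98211765 217.04640096] [289.32638461 204.0439724 ] bore proj if [289.23460234 218.56541866]
```

View pics/g4.png

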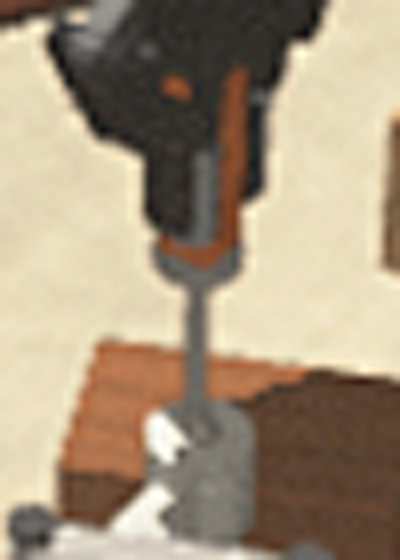

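Run:
```python
from h import *
s=get_image("scene")
gr=cv2.cvtColor(s["color"],cv2.COLOR_BGR2GRAY).astype(int); print(gr[200:224,280:301])
st=state(); p=st["position"]
for r in range(201,213):
    row=gr[r,284:296]; w=np.clip(np.median(row)-row.astype(float)-25,0,None); c=(w*np.arange(284,296)).sum()/w.sum()
    # kinematic axis px at this row
    zz=np.linspace(.08,.14,200); q=np.array([proj(s,[p[0],p[1],z]) for z in zz]); print(r,c.round(2),np.interp(-r,-q[::-1,1][::-1],q[:,0]).round(2) if 0 else q[np.argmin(abs(q[:,1]-r))].round(2))
```

```text
[[214 214 217 219 225 204 158 140 108 104 109 111 134 168 210 230 223 220
  225 224 224]
 [217 217 216 214 216 221 227 210 139  92 112 157 212 233 228 226 225 225
  225 224 224]
 [213 212 216 217 213 215 219 212 154  88 119 195 230 227 224 227 227 226
  228 225 225]
 [213 215 217 214 216 212 220 205 146  92 119 191 228 223 226 224 226 226
  228 226 225]
 [213 216 218 213 219 217 222 195 119  93 121 195 226 222 222 226 224 226
  226 226 227]
 [218 219 221 222 221 223 226 204 128  96 121 198 228 224 224 222 221 224
  225 225 226]
 [221 229 230 231 230 229 230 206 125  93 120 202 232 229 224 228 224 223
  226 226 227]
 [190 213 213 216 217 223 228 199 126  92 122 202 238 232 229 229 227 226
  224 229 230]
 [126 121 126 132 133 162 175 158 122 100 125 190 229 227 226 228 234 232
  228 230 231]
 [130 130 129 126 119 125 125 113 101 101 114 143 165 178 170 193 216 220
  219 227 228]
 [133 136 132 131 135 131 128 125 105 103 109 119 125 122 125 125 133 136
  141 174 180]
 [139 139 133 137 136 137 136 125 109 104 105 124 131 129 127 129 127 127
  127 127 129]
 [131 134 132 132 136 137 137 12
[... 719 characters left out ...]
12  99 103 122 123 119 121 105  69
   65  68  74]
 [129 126 121 146 215 251 226 100 118 123 121 123 123 122 126 123  99  68
   74  70  74]
 [131 131 127 106 128 216 213 111 119 119 124 130 122 118 121 118  98  70
   77  65  70]
 [129 131 122 117 134 142 131 119 123 121 124 131 119 114 117 115  96  71
   68  74  68]]
201 289.36 [289.41 201.03]
202 289.17 [289.38 202.01]
203 289.13 [289.35 202.99]
204 288.99 [289.33 203.97]
205 289.03 [289.3  205.05]
206 289.02 [289.27 206.02]
207 289.02 [289.25 206.99]
208 288.41 [289.22 207.95]
209 nan [289.2  209.01]
210 nan [289.17 209.97]
211 nan [289.14 211.03]
212 289.0 [289.12 211.98]<stdin>:6: RuntimeWarning: invalid value encountered in scalar divide
```

Compared in the same view: nose axis is at u≈289.0, bore at 289.58, so the tip needs about 1.8 mm to the camera's right and 0.6 mm away from it. That is roughly tool (−1.2, +1.5) mm.

```bash
python3 -m handwheel '[[-0.0012,0.0015,0,0,0,0,-1],[0,0,0,0,0,0,-1],[0,0,0.001,0,0,0,-1],[0,0,0.001,0,0,0,-1],[0,0,0.001,0,0,0,-1],[0,0,0.001,0,0,0,-1],[0,0,0.001,0,0,0,-1],[0,0,0.0003,0,0,0,-1],[0,0,0,0,0,0,-1],[0,0,0,0,0,0,-1]]' 70
```

```text
clock: 11.0
position: [0.5245, -0.198, 0.163]
eef_rot: [0.998, -0.066, 0.0, 0.0]
contact_force: [-0.4, -0.3, -1.7]
width: 0.0194
```

```bash
python3 -m handwheel '[[0,0,0.0003,0,0,0,-1],[0,0,0.0003,0,0,0,-1],[0,0,0.0003,0,0,0,-1],[0,0,0.0003,0,0,0,-1],[0,0,0,0,0,0,-1],[0,0,0,0,0,0,-1],[0,0,0,0,0,0,-1],[0,0,0,0,0,0,-1],[0,0,0,0,0,0,-1],[0,0,0,0,0,0,-1]]' 70; python3 -c "
from bench import *
s=state();print(s['position'],s['contact_force'],s['moment'])"
```

```text
clock: 12.25
position: [0.5245, -0.198, 0.1618]
eef_rot: [0.998, -0.066, -0.0, -0.0]
contact_force: [0.7, 0.0, -2.2]
width: 0.0191
[ 0.52451335 -0.1979501   0.1617858 ] [ 0.6503488   0.01949804 -2.18286822] [-0.00459596 -0.02523033  0.0174396 ]
```

```bash
python3 -m handwheel '[[0,0,0.0003,0,0,0,-1],[0,0,0,0,0,0,-1],[0,0,0.0003,0,0,0,-1],[0,0,0,0,0,0,-1],[0,0,0.0003,0,0,0,-1],[0,0,0,0,0,0,-1],[0,0,0.0003,0,0,0,-1],[0,0,0,0,0,0,-1],[0,0,0.0003,0,0,0,-1],[0,0,0,0,0,0,-1]]' 70; python3 -c "
from bench import *
s=state();print(s['position'],s['contact_force'],s['moment'])"
```

```text
clock: 13.5
position: [0.5245, -0.198, 0.1603]
eef_rot: [0.998, -0.066, -0.0, -0.0]
contact_force: [1.2, -0.1, -1.0]
width: 0.0195
[ 0.52452426 -0.19795079  0.16027878] [ 1.21293339 -0.12172624 -0.97231147] [ 0.00466347 -0.00672215 -0.0099421 ]
```

```bash
python3 -m handwheel '[[0,0,0.0003,0,0,0,-1],[0,0,0,0,0,0,-1],[0,0,0.0003,0,0,0,-1],[0,0,0,0,0,0,-1],[0,0,0.0003,0,0,0,-1],[0,0,0,0,0,0,-1],[0,0,0.0003,0,0,0,-1],[0,0,0,0,0,0,-1],[0,0,0.0003,0,0,0,-1],[0,0,0,0,0,0,-1]]' 70; python3 -c "
from bench import *
s=state();print(s['position'],s['contact_force'],s['moment'])"
```

```text
clock: 14.75
position: [0.5245, -0.1979, 0.1588]
eef_rot: [0.998, -0.066, -0.0, -0.0]
contact_force: [0.5, 0.2, -1.7]
width: 0.0193
[ 0.52452479 -0.19794561  0.15878384] [ 0.53239348  0.20236573 -1.69872627] [-0.04421413  0.03353712  0.00774733]
```

No contact 4 mm below the top, so the nose is in the bore. Going on to just above the pin.

```bash
python3 -m handwheel '[[0,0,0.0006,0,0,0,-1],[0,0,0.0006,0,0,0,-1],[0,0,0.0006,0,0,0,-1],[0,0,0.0006,0,0,0,-1],[0,0,0.0006,0,0,0,-1],[0,0,0.0006,0,0,0,-1],[0,0,0.0006,0,0,0,-1],[0,0,0.0006,0,0,0,-1],[0,0,0,0,0,0,-1],[0,0,0,0,0,0,-1]]' 70
python3 - <<'E'
from h import *
s=get_image("scene")
st=state(); p=st["position"]; print(p,st["contact_force"],st["moment"])
crop(s,265,165,315,235,8,"g5.png")
E
```

```text
clock: 16.0
position: [0.5245, -0.198, 0.154]
eef_rot: [0.998, -0.066, 0.0, 0.0]
contact_force: [-0.3, -0.5, -2.0]
width: 0.019
[ 0.52454316 -0.19792595  0.15404307] [-0.37170425 -0.12157782 -1.8500578 ] [-0.00975965 -0.0079246  -0.05066041]
```

View pics/g5.png

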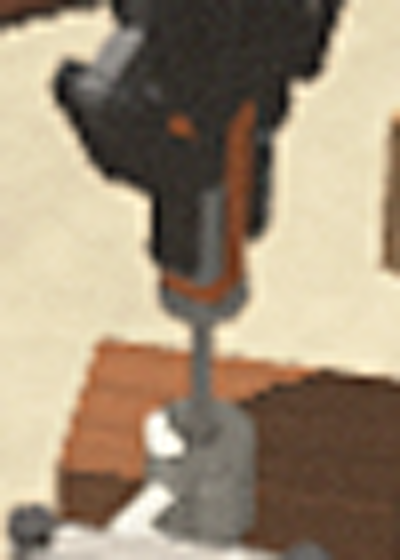

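The picture shows the nose inside the knuckle's ring, centred (crop 205,420). Now feeling for the pin.

```bash
python3 -m handwheel '[[0,0,0.0003,0,0,0,-1],[0,0,0.0003,0,0,0,-1],[0,0,0.0003,0,0,0,-1],[0,0,0.0003,0,0,0,-1],[0,0,0.0003,0,0,0,-1],[0,0,0.0003,0,0,0,-1],[0,0,0.0003,0,0,0,-1],[0,0,0.0003,0,0,0,-1],[0,0,0,0,0,0,-1],[0,0,0,0,0,0,-1]]' 70; python3 -c "
from bench import *
s=state();print(s['position'],s['contact_force'],s['moment'])"
```

```text
clock: 17.3
position: [0.5245, -0.198, 0.1516]
eef_rot: [0.998, -0.066, 0.0, 0.0]
contact_force: [-0.4, -0.5, -1.3]
width: 0.0191
[ 0.52454097 -0.197955    0.15161099] [-0.37608075 -0.49059384 -1.26999278] [-0.06441245  0.00208316 -0.02476079]
```

```bash
python3 -m handwheel '[[0,0,0.0003,0,0,0,-1],[0,0,0.0003,0,0,0,-1],[0,0,0.0003,0,0,0,-1],[0,0,0.0003,0,0,0,-1],[0,0,0.0003,0,0,0,-1],[0,0,0.0003,0,0,0,-1],[0,0,0.0003,0,0,0,-1],[0,0,0.0003,0,0,0,-1],[0,0,0.0003,0,0,0,-1],[0,0,0.0003,0,0,0,-1]]' 80; python3 -c "
from bench import *
s=state();print(s['position'],s['contact_force'],s['moment'])"
```

```text
clock: 18.55
position: [0.5248, -0.1981, 0.1496]
eef_rot: [0.998, -0.066, 0.001, 0.0]
contact_force: [-1.4, 2.1, 7.9]
width: 0.0194
[ 0.52479181 -0.19808441  0.14961228] [-1.37514515  2.0819053   7.93457667] [0.33086376 0.4926679  0.01285621]
```

```bash
python3 -m handwheel '[[0,0,0.0003,0,0,0,-1],[0,0,0.0003,0,0,0,-1],[0,0,0.0003,0,0,0,-1],[0,0,0.0003,0,0,0,-1],[0,0,0.0003,0,0,0,-1],[0,0,0.0003,0,0,0,-1],[0,0,0.0003,0,0,0,-1],[0,0,0.0003,0,0,0,-1],[0,0,0.0003,0,0,0,-1],[0,0,0.0003,0,0,0,-1]]' 80; python3 -c "
from bench import *
s=state();print(s['position'],s['contact_force'],s['moment'])"
```

```text
clock: 19.8
position: [0.5248, -0.1981, 0.1466]
eef_rot: [0.998, -0.066, 0.001, 0.0]
contact_force: [-2.6, 1.6, 7.9]
width: 0.0193
[ 0.5247821  -0.1980574   0.14661886] [-2.5876804   1.63787861  7.93601587] [ 0.32317957  0.46939054 -0.02174595]
```

The pin slides steadily at about 10 N. Continuing a little faster.

```bash
python3 -m handwheel '[[0,0,0.0005,0,0,0,-1],[0,0,0.0006,0,0,0,-1],[0,0,0.0006,0,0,0,-1],[0,0,0.0006,0,0,0,-1],[0,0,0.0006,0,0,0,-1],[0,0,0.0006,0,0,0,-1],[0,0,0.0006,0,0,0,-1],[0,0,0.0006,0,0,0,-1],[0,0,0.0006,0,0,0,-1],[0,0,0.0006,0,0,0,-1]]' 80; python3 -c "
from bench import *
s=state();print(s['position'],s['contact_force'],s['moment'])"
```

```text
clock: 21.05
position: [0.5248, -0.1981, 0.1407]
eef_rot: [0.998, -0.066, 0.001, 0.0]
contact_force: [-2.1, 0.6, 7.8]
width: 0.0189
[ 0.5248036  -0.19805668  0.14070522] [-2.12314883  0.58104606  7.8274261 ] [0.36655868 0.51010338 0.00764458]
```

```bash
python3 -m handwheel '[[0,0,0.0007,0,0,0,-1],[0,0,0.0007,0,0,0,-1],[0,0,0.0007,0,0,0,-1],[0,0,0.0007,0,0,0,-1],[0,0,0.0007,0,0,0,-1],[0,0,0.0007,0,0,0,-1],[0,0,0.0007,0,0,0,-1],[0,0,0.0007,0,0,0,-1],[0,0,0.0007,0,0,0,-1],[0,0,0.0007,0,0,0,-1]]' 80; python3 -c "
from bench import *
s=state();print(s['position'],s['contact_force'],s['moment'])"
```

```text
clock: 22.3
position: [0.5248, -0.1981, 0.1337]
eef_rot: [0.998, -0.066, 0.001, 0.0]
contact_force: [-2.3, 1.3, 8.4]
width: 0.0188
[ 0.52479261 -0.19806371  0.13368893] [-2.25362012  1.31292115  8.38647688] [ 0.31004264  0.51536122 -0.00241994]
```

```bash
python3 -m handwheel '[[0,0,0.0006,0,0,0,-1],[0,0,0.0006,0,0,0,-1],[0,0,0.0006,0,0,0,-1],[0,0,0.0006,0,0,0,-1],[0,0,0.0006,0,0,0,-1],[0,0,0.0006,0,0,0,-1],[0,0,0.0006,0,0,0,-1],[0,0,0.0006,0,0,0,-1],[0,0,0.0006,0,0,0,-1],[0,0,0.0006,0,0,0,-1]]' 80; python3 -c "
from bench import *
s=state();print(s['position'],s['contact_force'],s['moment'])"
```

```text
clock: 23.55
position: [0.5248, -0.1981, 0.1277]
eef_rot: [0.998, -0.066, 0.001, 0.0]
contact_force: [-2.1, 2.0, 8.1]
width: 0.019
[ 0.52479248 -0.19807609  0.12766892] [-2.06044345  2.0220426   8.07980429] [0.35959287 0.48335674 0.00221791]
```

```bash
python3 -m handwheel '[[0,0,0.0004,0,0,0,-1],[0,0,0.0004,0,0,0,-1],[0,0,0.0004,0,0,0,-1],[0,0,0.0004,0,0,0,-1],[0,0,0.0004,0,0,0,-1],[0,0,0.0004,0,0,0,-1],[0,0,0.0004,0,0,0,-1],[0,0,0.0004,0,0,0,-1],[0,0,0.0004,0,0,0,-1],[0,0,0,0,0,0,-1]]' 80
python3 - <<'E'
from h import *
s=get_image("scene"); st=state();print(st['position'],st['contact_force'],st['moment'])
crop(s,240,165,325,235,8,"g6.png")
E
```

```text
clock: 24.8
position: [0.5248, -0.1981, 0.124]
eef_rot: [0.998, -0.066, 0.001, 0.0]
contact_force: [-1.9, 1.3, 7.7]
width: 0.0189
[ 0.52477301 -0.19805981  0.12400041] [-2.09721295  0.75890785  7.5194878 ] [0.30107314 0.45368112 0.01366178]
```

View pics/g6.png

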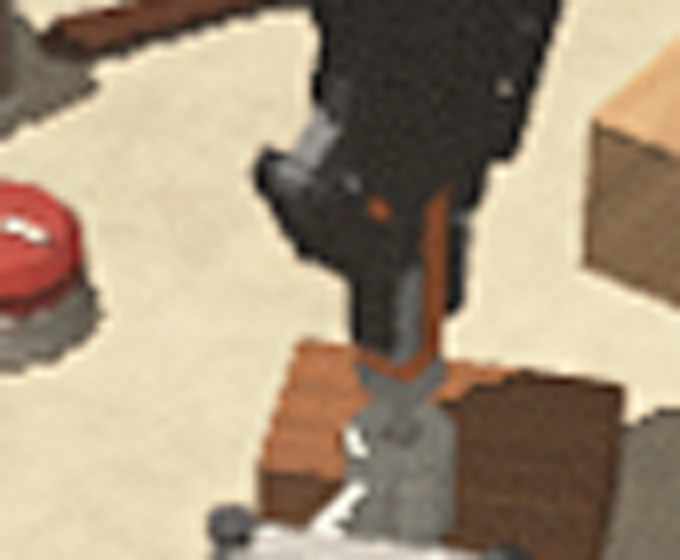

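```bash
python3 -m handwheel '[[0,0,0.0002,0,0,0,-1],[0,0,0.0002,0,0,0,-1],[0,0,0.0002,0,0,0,-1],[0,0,0.0002,0,0,0,-1],[0,0,0.0002,0,0,0,-1],[0,0,0.0002,0,0,0,-1],[0,0,0.0002,0,0,0,-1],[0,0,0,0,0,0,-1],[0,0,0,0,0,0,-1],[0,0,0,0,0,0,-1]]' 80; python3 -c "
from bench import *
s=state();print(s['position'],s['contact_force'],s['moment'])"
```

```text
clock: 26.1
position: [0.5248, -0.1981, 0.1226]
eef_rot: [0.998, -0.066, 0.001, 0.0]
contact_force: [-1.5, 1.5, 8.2]
width: 0.0192
[ 0.52477749 -0.19807452  0.12262256] [-1.46708384  1.47573782  8.15677862] [0.3333365  0.47936682 0.0394921 ]
```

```bash
python3 -m handwheel '[[0,0,0.0002,0,0,0,-1],[0,0,0.0002,0,0,0,-1],[0,0,0.0002,0,0,0,-1],[0,0,0.0002,0,0,0,-1],[0,0,0.0002,0,0,0,-1],[0,0,0,0,0,0,-1],[0,0,0,0,0,0,-1],[0,0,0,0,0,0,-1],[0,0,0,0,0,0,-1],[0,0,0,0,0,0,-1]]' 80; python3 -c "
from bench import *
s=state();print(s['position'],s['contact_force'],s['moment'])"
```

```text
clock: 27.35
position: [0.5248, -0.198, 0.1216]
eef_rot: [0.998, -0.066, 0.0, 0.0]
contact_force: [-1.5, 1.4, 6.9]
width: 0.0191
[ 0.52477177 -0.19803326  0.12160549] [-1.49930899  1.39397799  6.87215469] [ 0.36982411  0.51533439 -0.00230027]
```

Pin is about 31 mm down, still at friction force. Drawing the punch straight out.

```bash
python3 -m handwheel '[[0,0,-0.002,0,0,0,-1],[0,0,-0.004,0,0,0,-1],[0,0,-0.008,0,0,0,-1],[0,0,-0.01,0,0,0,-1],[0,0,-0.01,0,0,0,-1],[0,0,-0.01,0,0,0,-1],[0,0,-0.01,0,0,0,-1],[0,0,-0.01,0,0,0,-1],[0,0,-0.01,0,0,0,-1],[0,0,0,0,0,0,-1]]' 80
python3 - <<'E'
from h import *
s=get_image("scene"); t=get_image("top"); st=state();print(st['position'],st['contact_force'],st['moment'])
crop(s,240,140,340,240,6,"g7.png")
p=st["position"]; gr=cv2.cvtColor(s["color"],cv2.COLOR_BGR2GRAY).astype(float)
for z in (.11,.115,.12,.125,.13,.135,.14,.145,.15):
    q=proj(s,[p[0],p[1],z]); r=int(round(q[1])); a=int(q[0])-6; row=gr[r,a:a+13]; w=np.clip(np.median(row)-25-row,0,None); print(z,q.round(2),((w*np.arange(a,a+13)).sum()/max(w.sum(),1)).round(2))
E
```

```text
clock: 28.6
position: [0.5248, -0.1981, 0.1955]
eef_rot: [0.998, -0.066, 0.001, 0.0]
contact_force: [-0.1, 0.2, -1.9]
width: 0.0191
[ 0.52440861 -0.19788218  0.19446808] [ 0.48594461 -0.10114411 -1.97545169] [ 0.0433113  -0.00408622 -0.01589329]
0.11 [289.97 209.82] 0.0
0.115 [290.01 208.22] 288.69
0.12 [290.05 206.62] 289.65
0.125 [290.1  205.01] 289.79
0.13 [290.14 203.39] 289.83
0.135 [290.19 201.76] 289.83
0.14 [290.23 200.13] 289.88
0.145 [290.28 198.48] 289.93
0.15 [290.33 196.83] 289.92
```

View pics/g7.png

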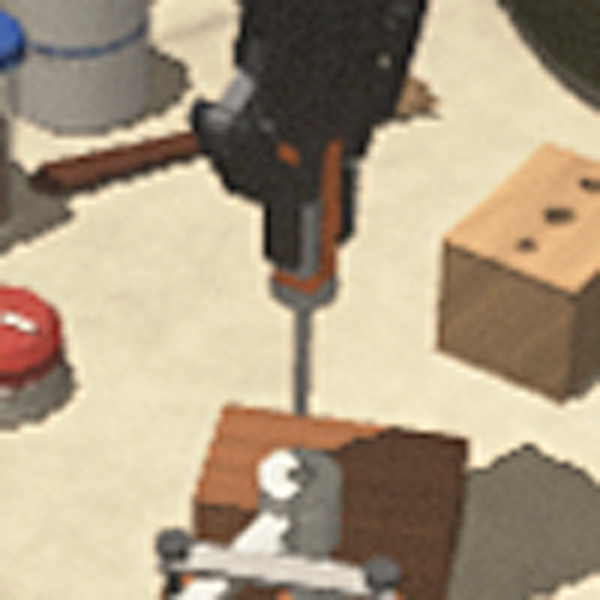

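Run:
```python
from h import *
s=get_image("scene")
gr=cv2.cvtColor(s["color"],cv2.COLOR_BGR2GRAY).astype(float); print(gr[172:180,326:340].astype(int))
sub=gr[172:180,328:338]; w=np.clip(150-sub,0,None); U,V=np.meshgrid(np.arange(328,338),np.arange(172,180)); u=(w*U).sum()/w.sum(); v=(w*V).sum()/w.sum()
print(u,v,onz(s,u,v,.066),onz(s,u+.3,v,.066), onz(s,u+.3,v-.5,.066))
```

```text
[[186 182 186 184 179 178 180 180 182 186 187 184 166 171]
 [186 186 184 183 180 184 178 179 181 186 183 186 190 192]
 [189 187 186 183 170 156 148 140 152 170 186 187 189 189]
 [187 183 180 179 148  80  80  83  95 132 185 192 189 184]
 [185 185 179 183 155  93  85 100 109 137 179 190 185 187]
 [184 182 179 180 177 155 145 153 162 183 194 187 186 186]
 [187 179 179 180 180 187 195 198 196 192 190 185 183 185]
 [173 156 163 178 186 192 194 195 191 186 189 183 187 185]]
332.53523809523807 175.42666666666668 [ 0.50635013 -0.43159355  0.066     ] [ 0.50561467 -0.431974    0.066     ] [ 0.50650031 -0.43413327  0.066     ]
```

```bash
python3 -m handwheel '[[0.0012,0.025,0,0,0,0,-1],[0.0015,0.035,0,0,0,0,-1],[0.0015,0.035,0,0,0,0,-1],[0.0015,0.035,0,0,0,0,-1],[0.0015,0.035,0,0,0,0,-1],[0.0015,0.035,0,0,0,0,-1],[0.0025,0.0335,0,0,0,0,-1],[0,0,0,0,0,0,-1],[0,0,0,0,0,0,-1],[0,0,0,0,0,0,-1]]' 80; python3 -c "
from bench import *
s=state();print(s['position'],s['contact_force'],s['moment'])"
```

```text
clock: 30.0
position: [0.5053, -0.43, 0.1948]
eef_rot: [0.998, -0.065, -0.0, -0.0]
contact_force: [0.2, -0.8, -1.3]
width: 0.0193
[ 0.50526143 -0.43004442  0.19475775] [ 0.2379175  -0.82605128 -1.33159276] [ 0.0349352  -0.01217358  0.01075015]
```

```bash
python3 -m handwheel '[[0,0.0015,0.004,0,0,0,-1],[0,0,0.007,0,0,0,-1],[0,0,0.008,0,0,0,-1],[0,0,0.008,0,0,0,-1],[0,0,0.008,0,0,0,-1],[0,0,0.006,0,0,0,-1],[0,0,0.002,0,0,0,-1],[0,0,0,0,0,0,-1],[0,0,0,0,0,0,-1],[0,0,0,0,0,0,-1]]' 80
python3 - <<'E'
from h import *
s=get_image("scene"); t=get_image("top"); st=state();print(st['position'],st['contact_force'],st['moment'])
crop(s,290,110,390,210,6,"g8.png")
E
```

```text
clock: 31.25
position: [0.5048, -0.4325, 0.1519]
eef_rot: [0.998, -0.066, 0.0, 0.0]
contact_force: [0.6, -0.2, -1.3]
width: 0.0189
[ 0.504808   -0.43243303  0.15185422] [-0.45452984 -0.60069848 -2.62278481] [ 0.06859982  0.06466182 -0.05635965]
```

View pics/g8.png

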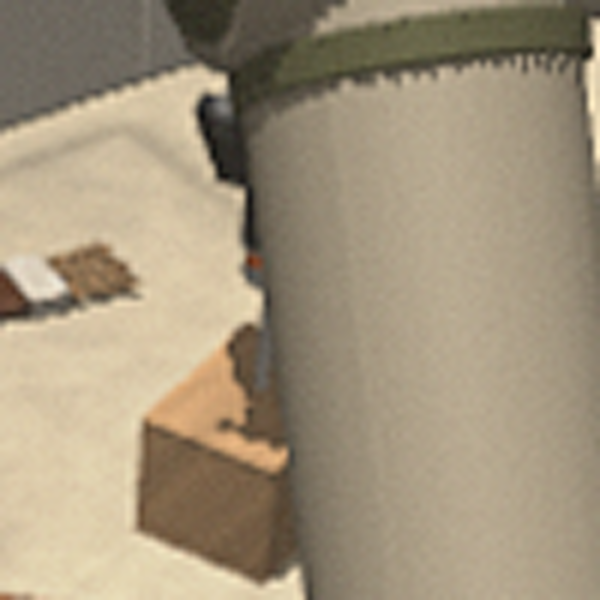

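```bash
python3 -m handwheel '[[0.0007,-0.0008,0,0,0,0,-1],[0,0,0.001,0,0,0,-1],[0,0,0.001,0,0,0,-1],[0,0,0.001,0,0,0,-1],[0,0,0.001,0,0,0,-1],[0,0,0.001,0,0,0,-1],[0,0,0.0005,0,0,0,-1],[0,0,0.0005,0,0,0,-1],[0,0,0.0005,0,0,0,-1],[0,0,0,0,0,0,-1]]' 80; python3 -c "
from bench import *
s=state();print(s['position'],s['contact_force'],s['moment'])"
```

```text
clock: 32.6
position: [0.5056, -0.4317, 0.1451]
eef_rot: [0.998, -0.066, -0.0, -0.0]
contact_force: [0.6, -0.1, -2.4]
width: 0.0187
[ 0.50556496 -0.43167875  0.14514997] [ 0.55196515 -0.09850773 -2.37471927] [-0.01249772 -0.04675677 -0.06776068]
```

```bash
python3 -m handwheel '[[0,0,0.0005,0,0,0,-1],[0,0,0.0005,0,0,0,-1],[0,0,0.0005,0,0,0,-1],[0,0,0.0005,0,0,0,-1],[0,0,0.0005,0,0,0,-1],[0,0,0.0005,0,0,0,-1],[0,0,0.0005,0,0,0,-1],[0,0,0.0005,0,0,0,-1],[0,0,0,0,0,0,-1],[0,0,0,0,0,0,-1]]' 80; python3 -c "
from bench import *
s=state();print(s['position'],s['contact_force'],s['moment'])"
```

```text
clock: 33.85
position: [0.5056, -0.4317, 0.1412]
eef_rot: [0.998, -0.066, 0.0, 0.0]
contact_force: [-0.0, -0.4, -1.3]
width: 0.0192
[ 0.50558842 -0.43169994  0.14122962] [-0.0069293  -0.42065563 -1.25141708] [0.0135823  0.02027262 0.04750923]
```

Nose is in the hole (6 mm below the top, no contact). Lowering to 3 mm above seating.

```bash
python3 -m handwheel '[[0,0,0.003,0,0,0,-1],[0,0,0.006,0,0,0,-1],[0,0,0.006,0,0,0,-1],[0,0,0.007,0,0,0,-1],[0,0,0.007,0,0,0,-1],[0,0,0.007,0,0,0,-1],[0,0,0.007,0,0,0,-1],[0,0,0.006,0,0,0,-1],[0,0,0.003,0,0,0,-1],[0,0,0,0,0,0,-1]]' 80; python3 -m handwheel '[[0,0,0.0005,0,0,0,-1],[0,0,0.0005,0,0,0,-1],[0,0,0.0005,0,0,0,-1],[0,0,0.0004,0,0,0,-1],[0,0,0.0003,0,0,0,-1],[0,0,0,0,0,0,-1],[0,0,0,0,0,0,-1],[0,0,0,0,0,0,-1],[0,0,0,0,0,0,-1],[0,0,0,0,0,0,-1]]' 80;  python3 -c "
from bench import *
s=state();print(s['position'],s['contact_force'],s['moment'])"
```

```text
clock: 35.1
position: [0.5055, -0.4317, 0.0891]
eef_rot: [0.998, -0.066, -0.0, -0.0]
contact_force: [-0.5, -0.4, -1.4]
width: 0.019
clock: 36.35
position: [0.5056, -0.4317, 0.087]
eef_rot: [0.998, -0.066, -0.0, 0.0]
contact_force: [-0.7, 0.2, -2.4]
width: 0.0193
[ 0.50558628 -0.43168035  0.08698201] [-0.74857769  0.21605245 -2.35100719] [-0.02951022  0.00409299 -0.02223748]
```

```bash
python3 -m handwheel '[[0,0,0.0002,0,0,0,-1],[0,0,0.0002,0,0,0,-1],[0,0,0.0002,0,0,0,-1],[0,0,0.0002,0,0,0,-1],[0,0,0.0002,0,0,0,-1],[0,0,0.0002,0,0,0,-1],[0,0,0.0002,0,0,0,-1],[0,0,0.0002,0,0,0,-1],[0,0,0,0,0,0,-1],[0,0,0,0,0,0,-1]]' 80;  python3 -c "
from bench import *
s=state();print(s['position'],s['contact_force'],s['moment'])"
```

```text
clock: 37.6
position: [0.5056, -0.4317, 0.0855]
eef_rot: [0.998, -0.066, 0.0, 0.0]
contact_force: [0.2, -0.4, -0.2]
width: 0.0193
[ 0.50559202 -0.43168063  0.08550943] [ 0.15476152 -0.39139405 -0.24528143] [0.16844034 0.0897457  0.01937627]
```

Collar touches (weight taken off the wrist). Releasing gradually.

```bash
python3 -m handwheel '[[0,0,0.0002,0,0,0,-1],[0,0,0,0,0,0,-0.4],[0,0,0,0,0,0,-0.35],[0,0,0,0,0,0,-0.3],[0,0,0,0,0,0,-0.2],[0,0,0,0,0,0,0],[0,0,0,0,0,0,0.3],[0,0,0,0,0,0,0.6],[0,0,0,0,0,0,0.6],[0,0,0,0,0,0,0.6]]' 20;  python3 -c "
from bench import *
s=state();print(s['position'],s['contact_force'],s['width'])"
```

```text
clock: 38.85
position: [0.5056, -0.4317, 0.0852]
eef_rot: [0.998, -0.066, -0.0, -0.0]
contact_force: [-0.3, -0.9, 0.2]
width: 0.0684
[ 0.50557482 -0.43167664  0.08517018] [-0.32898697 -0.92506895  0.22264716] 0.06843734948482917
```

Free. Going up, then back to the start area to clear the views.

```bash
python3 -m handwheel '[[0,0,-0.005,0,0,0,0.6],[0,0,-0.015,0,0,0,0.6],[0,0,-0.02,0,0,0,0.6],[0,0,-0.02,0,0,0,0.6],[0,0,-0.02,0,0,0,0.6],[0,0,-0.02,0,0,0,0.6],[0,0,-0.02,0,0,0,0.6],[0,0,-0.02,0,0,0,0.6],[0,0,-0.01,0,0,0,0.6],[0,0,0,0,0,0,0.6]]' 20
python3 -m handwheel '[[-0.03,0.005,0,0,0,0,0.6],[-0.035,0.005,0,0,0,0,0.6],[-0.035,0.005,0,0,0,0,0.6],[-0.035,0.005,0,0,0,0,0.6],[-0.035,0.005,0,0,0,0,0.6],[-0.035,0.005,0,0,0,0,0.6],[-0.035,0.005,0,0,0,0,0.6],[-0.035,0.005,0,0,0,0,0.6],[-0.035,0.005,0,0,0,0,0.6],[-0.03,0,0,0,0,0,0.6]]' 20
python3 - <<'E'
from h import *
s=get_image("scene"); t=get_image("top")
a=cv2.resize(s["color"][120:260,230:400],None,fx=2.35,fy=2.35,interpolation=2);b=cv2.resize(t["color"][120:320,220:440],None,fx=1.645,fy=1.645,interpolation=2)
h=min(len(a),len(b)); cv2.imwrite("pics/f1.png",np.hstack([a[:h],b[:h]]))
for u,v in [(274,147),(321,152),(186,218)]: print(u,v,dep(t,u,v))
for n,g,(u0,v0,u1,v1),th in(("top",t,(390,220,406,234),70),("scene",s,(329,148,344,158),42)):
    hsv=cv2.cvtColor(g["color"],cv2.COLOR_BGR2HSV)[v0:v1,u0:u1,1].astype(float)
    V,U=np.nonzero(hsv<th); p=(U.mean()+u0,V.mean()+v0); print(n,p,len(U),onz(g,*p,.143))
crop(t,282,212,306,236,12,"f2.png"); crop(s,300,140,400,220,7,"f3.png")
print(t["color"][219:228,289:299].mean(2).astype(int))
E
```

```text
clock: 40.1
position: [0.5057, -0.4318, 0.236]
eef_rot: [0.998, -0.066, 0.0, 0.001]
contact_force: [0.0, 0.6, -0.6]
width: 0.0682
clock: 41.35
position: [0.1613, -0.4313, 0.2345]
eef_rot: [0.998, -0.066, -0.0, -0.001]
contact_force: [0.4, -0.3, 0.1]
width: 0.0683
274 147 [ 0.71575945 -0.15404022  0.08145497]
321 152 [ 0.71088586 -0.27148975  0.04231801]
186 218 [0.55134912 0.07276894 0.03405155]
top (np.float64(397.36), np.float64(226.18)) 50 [ 0.50671984 -0.43080905  0.143     ]
scene (np.float64(334.6190476190476), np.float64(152.57142857142858)) 21 [ 0.50561733 -0.42894275  0.143     ]
[[240 248 249 249 250 250 249 250 248 243]
 [247 249 248 247 244 244 244 247 248 249]
 [249 248 245 233 206 194 216 240 248 249]
 [249 246 231 181 124 116 160 226 246 248]
 [248 246 225 145  77  66 132 209 245 248]
 [248 247 228 155  90  80 142 221 246 250]
 [248 248 242 217 172 164 198 233 248 249]
 [247 249 247 245 240 235 242 246 248 250]
 [246 249 249 249 248 248 249 250 249 249]]
```

View pics/f1.png

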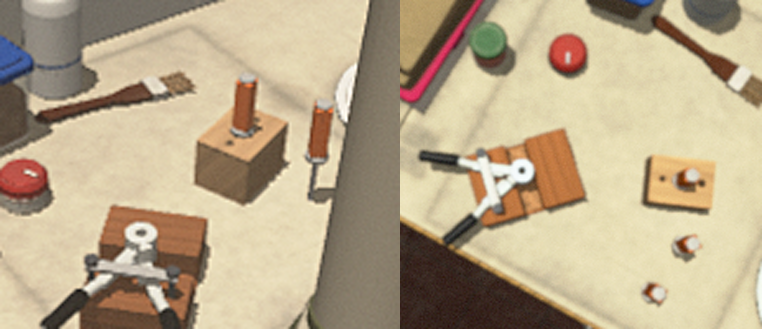

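View pics/f3.png

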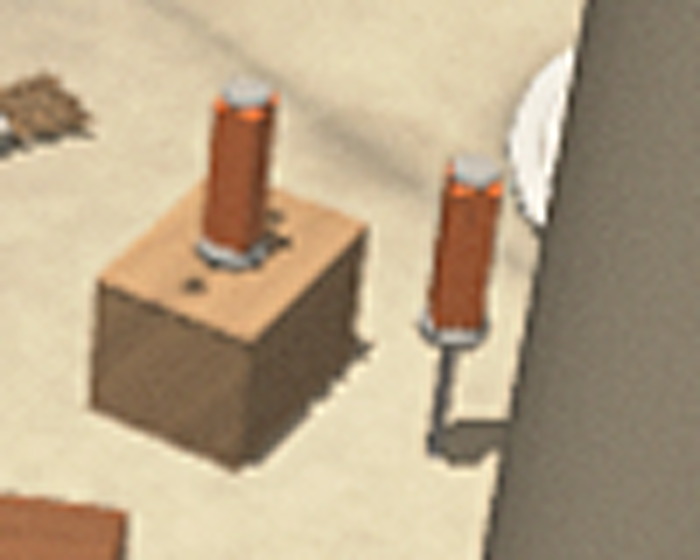

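The final pictures show the punch upright in the rack (scene 335,152), the bore dark and empty, and the jar, timer and weight in place. One last depth check down the bore.

Run:
```python
from h import *
t=get_image("top"); z=np.array([[dep(t,u,v)[2] for u in range(291,297)] for v in range(220,227)]); print((z*1000).round())
st=state(); print(st["clock"],st["contact_force"]); finish_job()
```

```text
[[83. 84. 82. 79. 84. 84.]
 [79. 86. 82. 80. 80. 80.]
 [83. 81. 69. 62. 70. 79.]
 [86. 83. 50. 46. 48. 69.]
 [83. 77. 37. 40. 42. 82.]
 [84. 81. 83. 40. 37. 85.]
 [83. 85. 79. 82. 86. 78.]]
41.5 [ 0.44267725 -0.02859803 -0.71861931]
the job is handed in; nothing more can be done
```

The job is done and handed in at 41.5 s. The pin is pushed out of the knuckle and the punch stands upright in the middle hole of its rack again.

- **Punch:** I took the one farthest from the base, standing in the rack's middle hole. I lined its nose up with the bore in the scene camera, and it entered without touching the casting.
- **Pin:** It slid steadily at about 10 N. The highest force I read while pushing was about 8.4 N at the wrist, or about 10 N with the punch's weight added. Forces were only read at the end of each move. By arm position I pushed it about 31 mm down. A depth reading down the bore afterwards put its top at about 37–42 mm over the worktop, roughly 30–35 mm down. Both are past the 27 mm needed, and I felt no hard stop.
- **Rack:** The punch's collar sits on the rack, and its cap is within about 1.5 mm of where it started.
- **Other things:** The jar, timer and weight read the same positions as at the start, to about 1 mm sideways. Heights differed by up to about 3 mm, which I put down to depth noise.

The two cameras disagreed by about 2 mm, within their stated calibration. I settled the bore position by comparing the punch's nose with the bore in a single view.

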